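Set a covered button in the guarded bench press

ROBOT

A 7-joint arm with a two-finger parallel gripper is mounted at the origin on the work surface. World frame = base frame: x ahead of the robot, y to its left, z up, the work surface at z = 0. Lengths are in m, angles in degrees, forces in N, time in s.
With the tool pointing down it reaches from about 0.425 to 0.975 m from the base axis. Payload 16.7 kg.
Tool frame: the origin (TCP) lies midway between the tips of the shut fingers; the grasp point (between the pads) lies 19 mm behind it (bot.grasp_offset is the distance from the TCP to the grasp point, in m); z points along the fingers, y is the direction in which the jaws open and shut (so a half turn about z gives the same grasp; the last joint's range is limited). The gripper opens to 85 mm and grips with 20 to 120 N. Pads are 22 mm wide; open, the fingers measure 114 mm over their backs; the gripper's body (76 mm by 85 mm) begins 54 mm behind the grasp point. The pads swing forward as they close: fully open they stand 13 mm farther back than shut.
Start: joints at [-77.951, 24.414, 4.234, 92.017, -1.954, 63.644, -3.845], TCP at [0.238, 0.632, 0.231] pointing down, gripper open.
Joint ranges: [-163.25, 163.25], [-28.42, 122.38], [-70.27, 78.77], [12.13, 141.07], [-58.53, 238.53], [9.26, 117.41], [-156.51, 156.51]. Speed limits (degrees/s): [108.29, 108.29, 136.94, 136.94, 172.46, 172.46, 172.46].

INTERFACE

Orientations are given as a 3x3 rotation matrix whose columns are the frame's x, y, z axes.
In Python, from rig import bot gives the robot as it stands.
- The arm moves only by the tool apply_moves, never from a script. Its argument "moves" is a list that holds one entry, the list of rows, each a list of 7 numbers: the shift along the tool's x, y, z as a fraction of full scale, then the turn, a rotation vector about the tool's x, y, z as a fraction of full scale, then the closure, from -1 (fully open) to 1 (shut). In form: [[[x, y, z, wx, wy, wz, hand], ...]]. A call has 1 to 12 rows; each row shifts and turns the pose as measured when the row begins, along the tool's axes as they then stand; what a row does not reach is not made up. Full scale, the value 1, is 15 cm for a shift and 30 degrees for a turn. A row lasts 1/12 s, in which the tool goes at most 41.7 mm and 7.16 degrees, less where a joint would pass 70% of its speed; a pose out of reach is approached as far as the arm can. A call with a number of a shift or a turn outside -1 to 1 is refused whole. A call with a gripper value outside its range is refused whole. The fingers move at their own pace and stop on an object; the grip force is fixed at half the most. Time passes only in rows, so rows that do not move let the fingers close. It gives the time, the measured TCP pose, the force and the opening at its end, in the units of the state.
- bot.sense(): the state, without advancing time (a new reading comes with each control period).
- bot.camera(name): name is "scene" or "top"; returns a dict with "img" (400x640x3 uint8, red, green, blue), "range_z" (400x640 float32, m along the optical axis (not along the pixel's ray), 0 where there is no reading), "intrinsics" (3x3 intrinsics, pixels), "D" ([k1, k2, p1, p2, k3] as OpenCV has them; the pictures are not rectified), "rvec" (rotation vector, rad) and "tvec" (3), from world to camera coordinates, as OpenCV has them. Camera axes: x right, y down, z forward; pixel columns grow to the right and rows downward; lengths in m; the calibration is good to about 2 mm. A picture is of the moment at which its call begins.
- bot.close_job(): hands the job in, once; it reports no verdict.
Trained networks look in a picture, given as the dict that the camera call returned (one of the last four; its "shot" number tells which), for a name from the list of things; names that differ only in an ending like _2 or _b are one class to them, and where a whole thing is asked for, a point or a joint stands for the part that bears it (a point fixed in the world has none). Each returns a list of dicts, best first, with "p" (0 to 1); they miss things now and then, are a little off and sometimes report something else, mostly with a low value. They report only what shows in the picture. A call takes as long as a camera call. They do not tell look-alikes from the thing itself.
- bot.cut_out(picture, query): "mask" (400x640 bool, what is visible of it) and "bbox" ([centre column, centre row, width, height] in pixels, round what is visible of it).
The state is a dict: "time": time; "qpos": joint angles; "dq": joint speeds; "effort": joint torques, N m; "tcp_pos": TCP position; "tool_rot": TCP orientation; "wrist_force": force on the tool from outside, world axes, zero at the start; "wrist_torque": the same for the moment, N m; "finger_gap": opening from 0.0 (shut) to 1.0 (fully open).
Only numpy, scipy, OpenCV 4.12 (cv2) and the standard library are available. Lean on these libraries where they do the work, as an engineer would, in place of code of your own. Each camera call takes 0.05 s, during which the arm holds its last target.

TASK

Push the die sled along its rails into the button press until it is fully home against its end stop. Then reach down through the window in the guard's top, press the lever all the way down, keep it down for about a second, and let it come back up. Don't lift the sled, don't touch the guard, don't work the lever before the sled is home, and leave the jar, the turned chair foot and the hammer alone.

Things in the scene. Friction and masses are not known exactly. Their poses are not given: they have to be found in the camera images.
- press: Fixed grey press. Origin on the table top, x along the rails into the press (the sled is pushed along +x), z up. Bed 350 x 110 x 14 mm, x -190 to +160 mm. Two guide rails, 60 mm apart inside, 14 mm wide, tops at z = 26 mm, x -190 to +80 mm. End stop's face at x = +80 mm. Lever hinge at x = 125, z = 71 mm.
- guard: Fixed wire guard with a flat metal top, 4 mm thick, upper face z = 120 mm. Origin on the table top; axes parallel to the press's; at x = 0 of the press but up to 10 mm off its centre line in y. Spans x -12 to +150 mm, y +-75 mm (feet to +-90 mm). A front wire crosses at z = 89 mm; the sled passes below. Not to be touched.
- guard_window (a point): Centre of the window in the guard's top plate, on its upper face (z = 120 mm), at x = 50 mm of guard and press. The window is 80 mm along the press's x and 100 mm along y. The lever's pad lies below it.
- lever_pad (a point): Centre of the upper face of the lever's pad, a dark steel plate 30 mm (x) by 40 mm (y) at the lever's free end, on the press's centre line (y = 0). At rest at x = 55, z = 100 mm of the press, tilted 0.30 rad (20 mm below the guard's upper face); fully pressed level at x = 50, z = 78 mm.
- lever (a joint): Angle of the lever, rad: 0 at rest (raised), 0.30 fully down on its stop. A spring brings it back; it takes about 3 N at the pad to start and 8 N at full travel.
- sled: Loose aluminium sled 170 x 56 x 20 mm, 0.35 to 0.7 kg, on the bed between the rails, a brass button near its front. Origin: centre of its underside, axes as the press's. At its rear (-x) a push plate, 56 mm wide, 8 thick, top 70 mm above the table, rear face at x = -85 mm of the sled. Starts 40 to 70 mm short of home; home its origin is at x = -5 mm of the press. Friction 2 to 8 N.
- jar: Lidded glass jar, 56 mm diameter, 75 mm high, standing beside the press; origin under its centre. Leave alone.
- chair_foot: Turned light wood chair foot, 58 mm diameter, 70 mm high, standing beside the press; origin under its centre. Leave alone.
- hammer: Hammer 240 mm long lying beside the press, handle towards its own -x; origin under its middle. Leave alone.
Things that resemble listed ones, but are neither listed nor needed, are in the scene too. Of the things that look like the sled, the smaller one is meant.

How it is judged:
By the outcome, as a careful person would: the job done as asked, in the order asked, and still so for the second after the job is handed in, with the robot touching nothing.
It also fails if it takes over 43 s, if anything falls off the work surface, if the arm or the gripper's body presses on something with over 40 N, if the wrist force passes 120 N, or if a joint passes its speed limit or range.

## Working session

There is one attempt and no reset: what is moved stays moved. The work goes in short steps, Python scripts to look and compute and a tool call to move; the robot and the scene stay as the last step left them, time stands still between calls to the robot, and variables do not carry over. Pictures are saved under pics/ and viewed, and the job is handed in when it is done.

Besides the shell and the picture viewer there is one more tool, called after ">>>" as a command line: name --argument value ..., lists and objects as JSON in quotes. apply_moves: Moves the arm, as the interface text tells. Its arguments: {"type":"object","properties":{"moves":{"type":"array","items":{"type":"array","items":{"type":"array","items":{"type":"number"}}}}},"required":["moves"]}

```bash
ls; mkdir -p pics; python3 - <<'E'
from rig import bot
import cv2,pickle
s=bot.sense(); print(s['time'],s['tcp_pos'],s['tool_rot'],s['wrist_force'],s['finger_gap'])
for n in ['scene','top']:
    p=bot.camera(n); cv2.imwrite(f'pics/{n}0.png',p['img'][...,::-1]); pickle.dump(p,open(f'{n}0.pkl','wb'))
    for q in ['press','guard','sled','lever_pad','jar','chair_foot','hammer']:
        print(n,q,[(round(r['p'],2),[round(float(v)) for v in r['bbox']]) for r in bot.cut_out(p,q)])
E
```

```text
pics
0.0 [0.23756184 0.63136771 0.23059659] [[-9.35952010e-01  3.52127404e-01 -3.54688470e-04]
 [ 3.52127563e-01  9.35951140e-01 -1.28163821e-03]
 [-1.19328858e-04 -1.32444744e-03 -9.99999116e-01]] [0.91808455 0.7606987  0.38475062] 0.9977528013294543
scene press [(0.77, [325, 239, 110, 111])]
scene guard [(0.86, [341, 251, 100, 102])]
scene sled [(0.77, [192, 198, 102, 47]), (0.75, [312, 216, 45, 47]), (0.74, [344, 245, 32, 42])]
scene lever_pad [(0.64, [345, 244, 32, 38])]
scene jar [(0.97, [382, 212, 21, 32])]
scene chair_foot [(0.68, [250, 234, 24, 30])]
scene hammer [(0.94, [229, 313, 89, 80])]
top press [(0.8, [329, 204, 60, 128])]
top guard [(0.87, [319, 160, 81, 90])]
top sled [(0.6, [327, 209, 35, 72])]
top lever_pad [(0.84, [320, 155, 18, 29]), (0.64, [328, 207, 32, 73])]
top jar [(0.61, [260, 192, 25, 27])]
top chair_foot [(0.88, [396, 210, 22, 25])]
top hammer [(0.6, [433, 155, 64, 86]), (0.15, [319, 158, 77, 90])]
```

View pics/scene0.png

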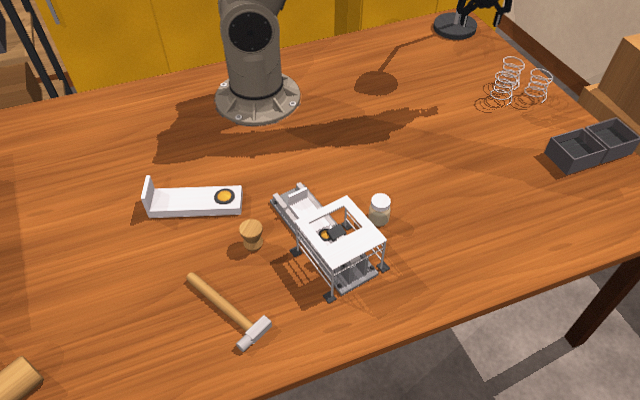

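View pics/top0.png

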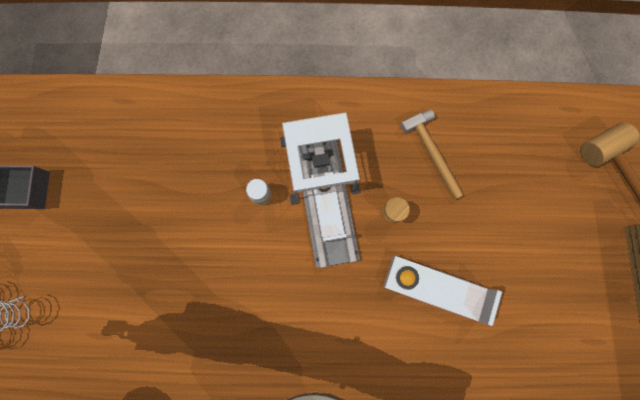

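The scene view shows the real sled at (300,205) entering the guard, with the guard top at (345,230). The larger look-alike sled is at (195,200). In the top view the press runs upward, with its bed from (337,262) to the guard at (320,155). The jar is at (258,191), the foot at (397,210) and the hammer at (430,155). Next I'll fit poses from depth.

```bash
cat > h.py <<'E'
import numpy as np,cv2,pickle
def cloud(p):
    K=p['intrinsics'];D=np.array(p['D'],float);R=cv2.Rodrigues(np.array(p['rvec'],float))[0];t=np.array(p['tvec'],float).ravel()
    v,u=np.mgrid[0:400,0:640]
    n=cv2.undistortPoints(np.stack([u.ravel(),v.ravel()],1).astype(float)[:,None],K,D)[:,0]
    z=p['range_z'].ravel().astype(float)
    X=np.c_[n*z[:,None],z]
    W=(X-t)@R
    W[z==0]=np.nan
    return W.reshape(400,640,3)
def proj(p,P):
    return cv2.projectPoints(np.array(P,float).reshape(-1,3),np.array(p['rvec'],float),np.array(p['tvec'],float),p['intrinsics'],np.array(p['D'],float))[0][:,0]
E
python3 - <<'E'
from h import *
for n in ['top','scene']:
    p=pickle.load(open(n+'0.pkl','rb'));W=cloud(p)
    print(n,'cam', -cv2.Rodrigues(p['rvec'])[0].T@p['tvec'], p['intrinsics'][0,0])
    x,y,z=W[...,0],W[...,1],W[...,2]
    print('table z',np.nanmedian(z))
    m=(abs(z-.12)<.008)&(x>.4)&(x<.95)&(abs(y)<.2)
    nb,l,st,_=cv2.connectedComponentsWithStats(m.astype(np.uint8))
    i=1+np.argmax(st[1:,4]); q=W[l==i]
    r=cv2.minAreaRect((q[:,:2]*1000).astype(np.float32));print('guard',len(q),np.median(q[:,2]),r)
E
python3 - <<'E'
import cv2
for n,(a,b,c,d) in {'top':(270,100,380,280),'scene':(260,170,400,310)}.items():
    i=cv2.imread(f'pics/{n}0.png')[b:d,a:c]; s=min(800/(c-a),600/(d-b));s=int(s);cv2.imwrite(f'pics/{n}crop.png',cv2.resize(i,None,fx=s,fy=s,interpolation=2)); print(s)
E
```

```text
top cam [0.43785901 0.00359216 0.93963591] 373.4385155045069
table z -0.0008388688796705607
guard 3005 0.1193287165645895 ((698.1509399414062, -2.7045974731445312), (164.02699279785156, 150.39695739746094), 10.819225311279297)
scene cam [ 1.35849987 -0.31195717  1.05663357] 510.3689760869611
table z -0.0017498786289978547
guard 2583 0.11839759185977627 ((699.6414184570312, -4.085990905761719), (165.80812072753906, 152.81996154785156), 10.747492790222168)
3
4
```

View pics/topcrop.png

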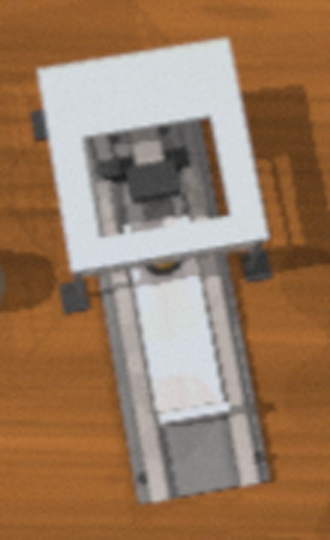

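View pics/scenecrop.png

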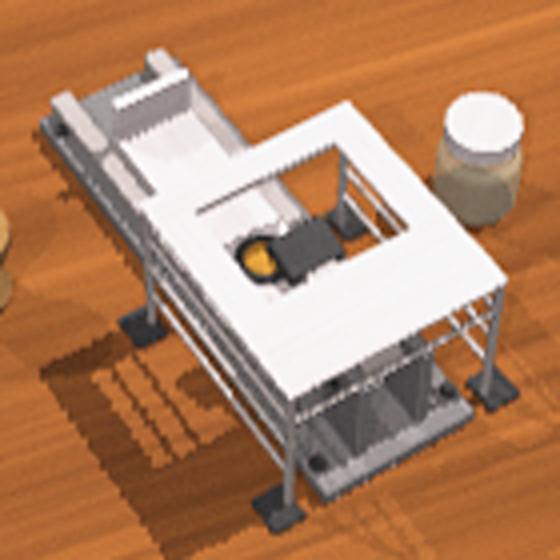

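```bash
python3 - <<'E'
from h import *
a=np.radians(10.8);ex=np.array([np.cos(a),np.sin(a)]);ey=np.array([-ex[1],ex[0]])
C=np.array([.6988,-.0033]);O=C-.069*ex;print('guard origin',O)
for n in ['top','scene']:
    p=pickle.load(open(n+'0.pkl','rb'));W=cloud(p)
    g=(W[...,:2]-O);gx=g@ex;gy=g@ey;z=W[...,2]
    for nm,zl,zh,xl,xh in [('bed',.010,.018,-.21,-.02),('rail',.0225,.030,-.21,-.03),('sledtop',.031,.037,-.2,-.03),('plate',.06,.075,-.2,-.03)]:
        m=(z>zl)&(z<zh)&(gx>xl)&(gx<xh)&(abs(gy)<.09)
        q=np.c_[gx[m],gy[m],z[m]]*1000
        print(n,nm,len(q),np.percentile(q,[1,5,50,95,99],axis=0).round(1).tolist())
        if nm in('bed','rail'):
            for lo in range(-200,-30,40):
                k=(q[:,0]>lo)&(q[:,0]<lo+40)
                if k.sum()>5: print('   ',lo,np.percentile(q[k,1],[0,3,97,100]).round(1), np.sort(q[k,1])[::max(1,k.sum()//12)].round(0))
    for nm,zl,zh,xl,xh in [('pad',.085,.110,.02,.09)]:
        m=(z>zl)&(z<zh)&(gx>xl)&(gx<xh)&(abs(gy)<.045)
        q=np.c_[gx[m],gy[m],z[m]]*1000
        print(n,nm,len(q),np.percentile(q,[1,5,50,95,99],axis=0).round(1).tolist())
E
```

```text
guard origin [ 0.63102218 -0.01622931]
top bed 1145 [[-190.5, -52.9, 10.1], [-186.8, -51.0, 11.0], [-146.5, 5.0, 13.5], [-36.9, 54.1, 16.2], [-23.6, 55.8, 17.2]]
    -200 [-53.8 -50.5  53.7  56.1] [-54. -46. -24. -17. -11.  -4.   2.   9.  15.  21.  28.  49.]
    -160 [-53.3 -51.4  54.4  56.1] [-53. -48. -28. -20. -13.  -5.   2.   9.  17.  25.  45.  50.  56.]
    -120 [-53.6 -52.6  55.7  56.3] [-54. -51. -50. -48. -46. -28.  31.  47.  49.  51.  53.  55.  56.]
    -80 [-52.9 -52.1  55.6  56.1] [-53. -51. -49. -47. -45. -28.  31.  47.  49.  50.  52.  54.  56.]
    -40 [-52.9 -52.5  55.4  55.9] [-53. -52. -50. -48. -47. -45.  30.  31.  47.  49.  50.  53.  54.  55.]
top rail 749 [[-189.7, -42.2, 22.6], [-183.0, -41.1, 23.1], [-111.4, 9.5, 25.5], [-38.7, 43.9, 28.4], [-31.4, 45.1, 29.5]]
    -200 [-42.8 -42.1  44.2  45.1] [-43. -41. -38. -36. -34. -31. -29.  33.  35.  38.  40.  43.  45.]
    -160 [-42.7 -41.8  44.3  45.2] [-43. -40. -38. -36. -33. -31.  -8.  33.  35.  37.  40.  42.  44.]
    -120 [-42.5 -41.6  44.5  45.3] [-43. -40. -38. -35. -32. -30.  16.  33.  36.  38.  40.  43.]
    -8
[... 1610 characters left out ...]
 -44.3  42.2  43.4] [-46. -42. -39. -36. -33. -28. -23.   2.  24.  34.  36.  39.  43.]
    -80 [-44.9 -44.9  42.5  42.6] [-45. -45. -44. -42. -35. -19.  -7.   1.  18.  32.  33.  36.  39.  41.
  42.]
    -40 [-44.6 -44.3  42.6  43. ] [-45. -44. -44.   1.  16.  19.  31.  31.  33.  34.  37.  37.  37.  38.
  39.  41.  42.  43.]
scene sledtop 314 [[-125.4, -28.2, 31.1], [-122.7, -25.6, 31.2], [-94.3, -0.6, 33.1], [-32.2, 24.2, 35.9], [-30.4, 26.1, 36.8]]
scene plate 81 [[-130.7, -28.7, 60.5], [-129.5, -26.9, 60.7], [-123.9, -1.7, 66.8], [-120.2, 23.5, 71.0], [-119.4, 26.6, 72.7]]
scene pad 221 [[41.5, -21.4, 87.8], [43.8, -20.3, 90.2], [57.9, -2.6, 97.3], [71.7, 16.8, 103.1], [73.1, 18.3, 103.8]]
```

>>> apply_moves --moves '[[[0, 0, 0, 0, 0, -0.2, 1], [0, 0, 0, 0, 0, -0.2, 1], [0, 0, 0, 0, 0, -0.2, 1], [0, 0, 0, 0, 0, -0.2, 1], [0, 0, 0, 0, 0, -0.2, 1], [0, 0, 0, 0, 0, 0, 1]]]'

```text
time: 1.3
tcp_pos: [0.2374, 0.6318, 0.2314]
tool_rot: [[-0.982, -0.187, 0.0], [-0.187, 0.982, 0.0], [-0.0, -0.0, -1.0]]
wrist_force: [-0.7, 1.1, 0.3]
finger_gap: 0.147
```

```bash
cat > st.py <<'E'
from rig import bot
import numpy as np,sys
s=bot.sense();R=np.array(s['tool_rot'])
a=np.radians(10.8);ex=np.array([np.cos(a),np.sin(a),0]);ey=np.array([-ex[1],ex[0],0]);O=np.array([.63102-.0003*.187,-.01623+.0003,0])
d=s['tcp_pos']-O
print('t',round(s['time'],2),'press mm',(np.array([d@ex,d@ey,d[2]])*1e3).round(1),'F(press)',np.round([s['wrist_force']@ex,s['wrist_force']@ey,s['wrist_force'][2]],1),'gap',round(s['finger_gap'],2))
print('yaw err deg',np.degrees(np.arctan2(R[1,0],R[0,0]))-190.8,'tilt',R[:2,2].round(4),'q',np.round(s['qpos'],0))
if len(sys.argv)>3:
    t=O+float(sys.argv[1])/1e3*ex+float(sys.argv[2])/1e3*ey+np.array([0,0,float(sys.argv[3])/1e3])
    print('to go, tool axes, units .15m', (R.T@(t-s['tcp_pos'])/.15).round(4))
E
python3 st.py -165 0 230
```

```text
t 1.3 press mm [-265.2  710.1  231.4] F(press) [-0.5  1.2  0.3] gap 0.15
yaw err deg -360.0438106856734 tilt [0.0003 0.    ] q [-73.  24.  -2.  92.   1.  64.  25.]
to go, tool axes, units .15m [-0.6718 -4.7332  0.0096]
```

>>> apply_moves --moves '[[[-0.1, -0.2, 0, 0, 0, 0, 1], [-0.1, -0.2, 0, 0, 0, 0, 1], [-0.1, -0.2, 0, 0, 0, 0, 1], [-0.1, -0.2, 0, 0, 0, 0, 1], [-0.1, -0.2, 0, 0, 0, 0, 1], [-0.1, -0.2, 0, 0, 0, 0, 1], [-0.1, -0.2, 0, 0, 0, 0, 1], [0, -0.2, 0, 0, 0, 0, 1], [0, -0.2, 0, 0, 0, 0, 1], [0, -0.2, 0, 0, 0, 0, 1], [0, -0.2, 0, 0, 0, 0, 1], [0, -0.2, 0, 0, 0, 0, 1]]]'

```text
time: 2.3
tcp_pos: [0.4049, 0.2868, 0.2295]
tool_rot: [[-0.989, -0.146, -0.002], [-0.146, 0.989, 0.005], [0.001, 0.005, -1.0]]
wrist_force: [0.8, 0.0, 0.2]
finger_gap: -0.004
```

```bash
python3 st.py -165 0 180
```

```text
t 2.3 press mm [-165.3  339.7  229.5] F(press) [ 0.8 -0.1  0.2] gap -0.0
yaw err deg -362.405994903863 tilt [-0.002  0.005] q [-48.   8.   6. 115.  -1.  57.  57.]
to go, tool axes, units .15m [-0.0977 -2.2646  0.318 ]
```

>>> apply_moves --moves '[[[-0.01, -0.2, 0, 0, 0, -0.02, 1], [-0.01, -0.2, 0, 0, 0, -0.02, 1], [-0.01, -0.2, 0, 0, 0, -0.02, 1], [-0.01, -0.2, 0, 0, 0, -0.02, 1], [-0.01, -0.2, 0, 0, 0, 0, 1], [0, -0.2, 0, 0, 0, 0, 1], [0, -0.2, 0, 0, 0, 0, 1], [0, -0.2, 0, 0, 0, 0, 1], [0, -0.2, 0, 0, 0, 0, 1], [0, -0.15, 0, 0, 0, 0, 1], [0, -0.1, 0, 0, 0, 0, 1], [0, 0, 0, 0, 0, 0, 1]]]'

```text
time: 3.3
tcp_pos: [0.4619, -0.0372, 0.2301]
tool_rot: [[-0.991, -0.131, 0.004], [-0.131, 0.991, 0.012], [-0.006, 0.011, -1.0]]
wrist_force: [0.0, -0.4, -0.1]
finger_gap: 0.0
```

```bash
python3 st.py -165 0 180
```

```text
t 3.3 press mm [-170.    10.8  230.1] F(press) [-0.  -0.4 -0.1] gap 0.0
yaw err deg -363.29452813288344 tilt [0.0045 0.0119] q [-25.   4.  24. 119.  -3.  57.  97.]
to go, tool axes, units .15m [-0.0357 -0.0739  0.3336]
```

>>> apply_moves --moves '[[[0, -0.02, 0.05, 0.02, 0.01, -0.11, 1], [0, -0.05, 0.1, 0, 0, 0, 1], [0, 0, 0.2, 0, 0, 0, 1], [0, 0, 0.2, 0, 0, 0, 1], [0, 0, 0.2, 0, 0, 0, 1], [0, 0, 0.2, 0, 0, 0, 1], [0, 0, 0.1, 0, 0, 0, 1], [0, 0, 0, 0, 0, 0, 1]]]'

```text
time: 3.97
tcp_pos: [0.4676, -0.0459, 0.0697]
tool_rot: [[-0.987, -0.16, 0.011], [-0.16, 0.987, 0.003], [-0.012, 0.002, -1.0]]
wrist_force: [0.1, -0.4, 0.1]
finger_gap: 0.002
```

```bash
python3 st.py -160 0 45
python3 - <<'E'
from rig import bot
import cv2
for n,(a,b,c,d) in {'top':(270,100,380,280),'scene':(240,130,400,310)}.items():
    p=bot.camera(n);i=p['img'][b:d,a:c,::-1]; cv2.imwrite(f'pics/{n}1.png',cv2.resize(i,None,fx=3,fy=3,interpolation=2))
E
```

```text
t 3.97 press mm [-166.1    1.2   69.7] F(press) [ 0.  -0.4  0.1] gap 0.0
yaw err deg -361.58964399815807 tilt [0.0111 0.0035] q [-20.  19.  21. 127. -12.  35. 109.]
to go, tool axes, units .15m [-0.0388 -0.0071  0.1651]
```

View pics/scene1.png

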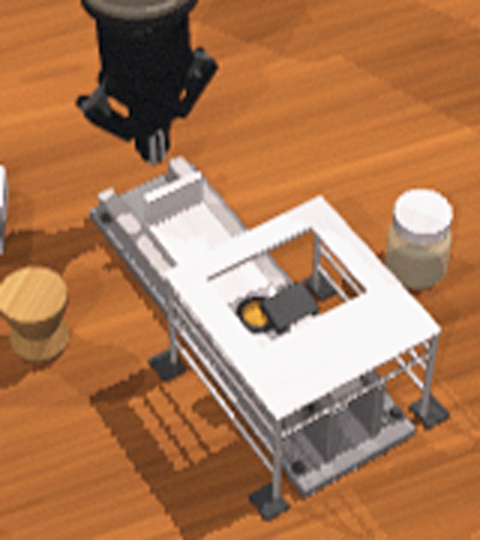

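View pics/top1.png

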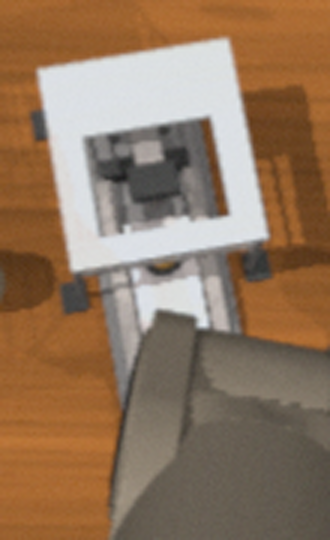

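The gripper is behind the push plate, with its tips at (152,155) in the scene crop. Its knuckles stick out sideways when shut, so I'll measure that profile against the window.

```bash
python3 - <<'E'
from rig import bot
from h import *
s=bot.sense();R=s['tool_rot']
p=bot.camera('scene');W=cloud(p)
P=(W-s['tcp_pos'])@R*1000
q=P.reshape(-1,3);q=q[np.all(np.isfinite(q),1)]
for h in range(-140,20,8):
    m=(q[:,2]>=h)&(q[:,2]<h+8)&(abs(q[:,0])<60)&(abs(q[:,1])<90)
    # drop scene things: sled/press z<.03
    if m.sum()>3: print(h,m.sum(),'x',np.percentile(q[m,0],[2,98]).round(0),'y',np.percentile(q[m,1],[2,10,90,98]).round(0))
E
```

```text
-140 75 x [-40.   4.] y [-37. -36.  16.  28.]
-132 39 x [-39.   5.] y [-37. -36.  12.  27.]
-124 15 x [-12.  -0.] y [-40. -38. -29.  19.]
-116 36 x [-16.   6.] y [-42. -39.  34.  39.]
-108 82 x [-23.   4.] y [-44. -40.  32.  40.]
-100 116 x [-23.   4.] y [-55. -48.  52.  57.]
-92 122 x [-20.  10.] y [-61. -59.  53.  60.]
-84 79 x [-21.  -3.] y [-54. -47.  44.  56.]
-76 72 x [-20.   2.] y [-48. -42.  43.  52.]
-68 66 x [-19.   8.] y [-44. -37.  40.  45.]
-60 80 x [-16.   8.] y [-37. -29.  33.  36.]
-52 57 x [-17.   6.] y [-31. -23.  26.  33.]
-44 25 x [-15.  -5.] y [-23. -14.  20.  26.]
-36 19 x [-14.  -3.] y [-14. -13.   5.   9.]
-28 28 x [-15.   2.] y [-15. -13.  13.  14.]
-20 25 x [-15.  -3.] y [-14. -12.  10.  12.]
-12 18 x [-14.   4.] y [-13. -12.   7.  12.]
-4 25 x [-47. -10.] y [-25. -17.  17.  23.]
4 64 x [-45. -34.] y [-29. -25.  22.  25.]
12 38 x [-46. -38.] y [-29. -27.  19.  26.]
```

>>> apply_moves --moves '[[[0, 0, 0.09, 0, 0.02, -0.05, 1], [0, -0.01, 0.09, 0, 0, 0, 1], [0, 0, 0, 0, 0, 0, 1], [-0.03, 0, 0, 0, 0, 0, 1], [-0.03, 0, 0, 0, 0, 0, 1], [-0.03, 0, 0, 0, 0, 0, 1], [-0.03, 0, 0, 0, 0, 0, 1], [-0.03, 0, 0, 0, 0, 0, 1], [-0.03, 0, 0, 0, 0, 0, 1]]]'

```text
time: 4.87
tcp_pos: [0.5046, -0.0405, 0.0564]
tool_rot: [[-0.983, -0.184, 0.019], [-0.184, 0.983, 0.006], [-0.02, 0.002, -1.0]]
wrist_force: [-2.6, -0.5, -0.8]
finger_gap: 0.002
```

```bash
python3 st.py -112 0 42
```

```text
t 4.87 press mm [-128.7   -0.5   56.4] F(press) [-2.6  0.  -0.8] gap 0.0
yaw err deg -360.18039538619564 tilt [0.0191 0.0058] q [-19.  23.  20. 123. -14.  34. 112.]
to go, tool axes, units .15m [-0.1096  0.0035  0.0979]
```

>>> apply_moves --moves '[[[0.03, 0, 0, 0, 0.035, 0, 1], [0, 0, 0.08, 0, 0, 0, 1], [0, 0, 0.03, 0, 0, 0, 1], [0, 0, 0, 0, 0, 0, 1]]]'

```text
time: 5.2
tcp_pos: [0.5021, -0.0409, 0.0402]
tool_rot: [[-0.983, -0.185, 0.001], [-0.185, 0.983, 0.002], [-0.001, 0.002, -1.0]]
wrist_force: [-0.1, 0.8, -0.2]
finger_gap: 0.0
```

```bash
python3 st.py -112 0 42
```

```text
t 5.2 press mm [-131.3   -0.4   40.2] F(press) [ 0.   0.8 -0.2] gap 0.0
yaw err deg -360.1450229364258 tilt [0.0006 0.0019] q [-18.  25.  19. 123. -15.  34. 112.]
to go, tool axes, units .15m [-0.1287  0.0031 -0.0121]
```

>>> apply_moves --moves '[[[-0.03, 0, 0, 0, 0, 0, 1], [-0.03, 0, 0, 0, 0, 0, 1], [-0.03, 0, 0, 0, 0, 0, 1], [-0.03, 0, 0, 0, 0, 0, 1]]]'

```text
time: 5.53
tcp_pos: [0.5194, -0.0378, 0.0404]
tool_rot: [[-0.983, -0.184, -0.003], [-0.184, 0.983, 0.002], [0.003, 0.002, -1.0]]
wrist_force: [-1.5, -0.3, -1.8]
finger_gap: -0.0
```

```bash
python3 st.py -103 0 42
```

```text
t 5.53 press mm [-113.7   -0.6   40.4] F(press) [-1.6 -0.  -1.8] gap -0.0
yaw err deg -360.19565984498064 tilt [-0.0029  0.0016] q [-18.  26.  19. 121. -15.  35. 112.]
to go, tool axes, units .15m [-0.0714  0.0044 -0.011 ]
```

>>> apply_moves --moves '[[[-0.02, 0, 0, 0, 0, 0, 1], [-0.015, 0, 0, 0, 0, 0, 1], [-0.01, 0, 0, 0, 0, 0, 1], [-0.01, 0, 0, 0, 0, 0, 1]]]'

```text
time: 5.87
tcp_pos: [0.5293, -0.0359, 0.0407]
tool_rot: [[-0.983, -0.184, -0.003], [-0.184, 0.983, 0.002], [0.002, 0.002, -1.0]]
wrist_force: [-1.8, 0.1, -1.3]
finger_gap: -0.001
```

```bash
python3 st.py -103 0 42
```

```text
t 5.87 press mm [-103.6   -0.6   40.7] F(press) [-1.7  0.4 -1.3] gap -0.0
yaw err deg -360.17036123297294 tilt [-0.0026  0.0015] q [-18.  27.  19. 120. -15.  36. 112.]
to go, tool axes, units .15m [-0.0038  0.004  -0.009 ]
```

>>> apply_moves --moves '[[[-0.01, 0, 0, 0, 0, 0, 1], [-0.01, 0, 0, 0, 0, 0, 1]]]'

```text
time: 6.03
tcp_pos: [0.5311, -0.0356, 0.0405]
tool_rot: [[-0.983, -0.184, -0.005], [-0.184, 0.983, 0.002], [0.005, 0.002, -1.0]]
wrist_force: [-18.3, -2.1, 11.7]
finger_gap: -0.004
```

>>> apply_moves --moves '[[[-0.01, 0, 0, 0, 0, 0, 1], [-0.01, 0, 0, 0, 0, 0, 1]]]'

```text
time: 6.2
tcp_pos: [0.5309, -0.0357, 0.0401]
tool_rot: [[-0.983, -0.183, -0.011], [-0.183, 0.983, 0.002], [0.011, 0.004, -1.0]]
wrist_force: [-11.7, -1.3, 6.6]
finger_gap: -0.001
```

```bash
python3 st.py -103 0 42
```

```text
t 6.2 press mm [-102.    -0.6   40.1] F(press) [-11.7   0.9   6.6] gap -0.0
yaw err deg -360.2392755124753 tilt [-0.0113  0.0017] q [-18.  28.  19. 119. -15.  36. 111.]
to go, tool axes, units .15m [ 0.0072  0.0043 -0.0129]
```

The force rose sharply at x = -102, where home was predicted. I'll back off, rise clear and check.

>>> apply_moves --moves '[[[0.03, 0, 0, 0, 0, 0, 1], [0.06, 0, 0, 0, 0, 0, 1], [0.1, 0, 0, 0, -0.02, 0, 1], [0, 0, -0.1, 0, 0, 0, 1], [0, 0, -0.2, 0, 0, 0, 1], [0, 0, -0.2, 0, 0, 0, 1], [0, 0, -0.2, 0, 0, 0, 1], [0, 0, -0.2, 0, 0, 0, 1], [0, 0, -0.1, 0, 0, 0, 1], [0, 0, 0, 0, 0, 0, 1]]]'

```text
time: 7.03
tcp_pos: [0.4973, -0.0433, 0.1963]
tool_rot: [[-0.983, -0.181, 0.001], [-0.181, 0.983, 0.004], [-0.002, 0.004, -1.0]]
wrist_force: [-0.3, 0.7, 0.1]
finger_gap: -0.0
```

```bash
python3 st.py 52 0 180
python3 - <<'E'
from rig import bot
from h import *
a=np.radians(10.8);ex=np.array([np.cos(a),np.sin(a)]);ey=np.array([-ex[1],ex[0]]);O=np.array([.63102,-.01623])
p=bot.camera('scene');cv2.imwrite('pics/scene2.png',cv2.resize(p['img'][130:310,240:400,::-1],None,fx=3,fy=3,interpolation=2))
W=cloud(p);g=W[...,:2]-O;gx=g@ex;gy=g@ey;z=W[...,2]
m=(z>.06)&(z<.075)&(gx>-.2)&(gx<-.03)&(abs(gy)<.09)
q=np.c_[gx[m],gy[m],z[m]]*1000;print(len(q),np.percentile(q,[1,5,50,95,99],axis=0).round(1).tolist())
E
```

```text
t 7.03 press mm [-136.4   -1.8  196.3] F(press) [-0.2  0.7  0.1] gap -0.0
yaw err deg -360.34908554097933 tilt [0.0014 0.0042] q [-24.  10.  25. 118.  -6.  53. 104.]
to go, tool axes, units .15m [-1.256   0.0194  0.1113]
88 [[-89.1, -29.1, 60.8], [-88.1, -27.6, 61.4], [-82.4, -2.8, 67.0], [-79.3, 24.1, 71.6], [-77.6, 26.8, 73.9]]
```

View pics/scene2.png

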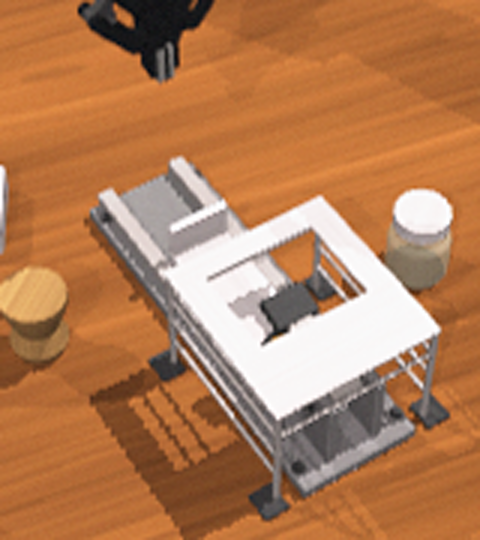

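The sled's push plate is now at about x = -89 (nominal home -90), around (197,230) in the crop. The button is under the pad at (288,305). Next I move above the window.

>>> apply_moves --moves '[[[-0.1, 0, 0, 0, 0, 0, 1], [-0.18, 0, 0, 0, 0, 0, 1], [-0.18, 0, 0, 0, 0, -0.01, 1], [-0.18, 0.01, 0, 0, 0, 0, 1], [-0.18, 0, 0, 0, 0, 0, 1], [-0.18, 0, 0, 0, 0, 0, 1], [-0.15, 0, 0, 0, 0, 0, 1], [-0.08, 0, 0, 0, 0, 0, 1], [0, 0, 0, 0, 0, 0, 1]]]'

```text
time: 7.83
tcp_pos: [0.6795, -0.0062, 0.1821]
tool_rot: [[-0.982, -0.187, -0.008], [-0.187, 0.982, 0.007], [0.006, 0.008, -1.0]]
wrist_force: [-1.1, 0.6, -0.2]
finger_gap: 0.005
```

```bash
python3 st.py 52 0 130
```

```text
t 7.83 press mm [ 49.5   0.5 182.1] F(press) [-1.   0.8 -0.2] gap 0.01
yaw err deg -360.0197762370334 tilt [-0.0076  0.0067] q [-21.  29.  23.  95. -13.  59. 107.]
to go, tool axes, units .15m [-0.0185 -0.0059  0.3474]
```

>>> apply_moves --moves '[[[-0.015, 0, 0.05, 0.015, -0.012, 0, 1], [0, 0, 0.1, 0, 0, 0, 1], [0, 0, 0.1, 0, 0, 0, 1], [0, 0, 0.1, 0, 0, 0, 1], [0, 0, 0.05, 0, 0, 0, 1], [0, 0, 0, 0, 0, 0, 1]]]'

```text
time: 8.33
tcp_pos: [0.6757, -0.0073, 0.112]
tool_rot: [[-0.983, -0.186, -0.004], [-0.186, 0.983, -0.003], [0.005, -0.002, -1.0]]
wrist_force: [0.2, 1.8, -0.2]
finger_gap: 0.002
```

```bash
python3 st.py 52 0 100
python3 - <<'E'
from rig import bot
import cv2
for n,(a,b,c,d) in {'top':(270,100,380,280),'scene':(260,150,400,310)}.items():
    p=bot.camera(n);i=p['img'][b:d,a:c,::-1]; cv2.imwrite(f'pics/{n}3.png',cv2.resize(i,None,fx=3,fy=3,interpolation=2))
E
```

```text
t 8.33 press mm [4.56e+01 1.00e-01 1.12e+02] F(press) [ 0.5  1.7 -0.2] gap 0.0
yaw err deg -360.1058410223911 tilt [-0.0045 -0.0026] q [-20.  33.  21.  98. -14.  52. 108.]
to go, tool axes, units .15m [-0.0433 -0.0002  0.0795]
```

View pics/scene3.png

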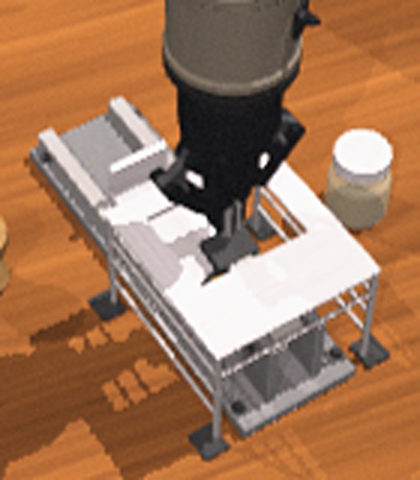

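The fingertips at (233,225) are inside the window, just above the dark pad, with room on all sides. Now I press.

>>> apply_moves --moves '[[[-0.043, 0, 0, 0, 0, 0, 1], [0, 0, 0, 0, 0, 0, 1], [0, 0, 0.03, 0, 0, 0, 1], [0, 0, 0.03, 0, 0, 0, 1], [0, 0, 0.03, 0, 0, 0, 1], [0, 0, 0.03, 0, 0, 0, 1], [0, 0, 0.03, 0, 0, 0, 1]]]'

```text
time: 9.02
tcp_pos: [0.6861, -0.0062, 0.0941]
tool_rot: [[-0.983, -0.185, 0.004], [-0.185, 0.983, -0.002], [-0.004, -0.002, -1.0]]
wrist_force: [-1.1, -0.6, 4.2]
finger_gap: -0.004
```

```bash
python3 st.py 51 0 78
```

```text
t 9.02 press mm [56.  -0.8 94.1] F(press) [-1.1 -0.4  4.2] gap -0.0
yaw err deg -360.1152785405699 tilt [ 0.0045 -0.0016] q [-20.  35.  21.  98. -15.  50. 108.]
to go, tool axes, units .15m [0.0338 0.0054 0.1075]
```

>>> apply_moves --moves '[[[0.01, 0, 0.03, 0, 0, 0, 1], [0.01, 0, 0.03, 0, 0, 0, 1], [0, 0, 0.025, 0, 0, 0, 1], [0, 0, 0.02, 0, 0, 0, 1]]]'

```text
time: 9.35
tcp_pos: [0.6835, -0.0068, 0.0774]
tool_rot: [[-0.983, -0.185, 0.006], [-0.185, 0.983, -0.001], [-0.005, -0.002, -1.0]]
wrist_force: [-17.4, 1.7, 60.5]
finger_gap: 0.0
```

```bash
python3 st.py 51 0 78
```

```text
t 9.35 press mm [53.3 -0.9 77.4] F(press) [-16.8   4.9  60.5] gap 0.0
yaw err deg -360.11949416566983 tilt [ 0.0057 -0.0012] q [-19.  35.  20.  99. -16.  48. 109.]
to go, tool axes, units .15m [ 0.0151  0.0058 -0.0041]
```

>>> apply_moves --moves '[[[0, 0, 0.001, 0, 0, 0, 1], [0, 0, 0.001, 0, 0, 0, 1]]]'

```text
time: 9.52
tcp_pos: [0.6833, -0.0068, 0.0783]
tool_rot: [[-0.983, -0.185, 0.006], [-0.185, 0.983, -0.0], [-0.006, -0.001, -1.0]]
wrist_force: [-0.5, 1.1, 6.5]
finger_gap: 0.004
```

>>> apply_moves --moves '[[[0, 0, 0.008, 0, 0, 0, 1], [0, 0, 0.005, 0, 0, 0, 1]]]'

```text
time: 9.68
tcp_pos: [0.6834, -0.0068, 0.078]
tool_rot: [[-0.983, -0.185, 0.007], [-0.185, 0.983, 0.001], [-0.007, -0.0, -1.0]]
wrist_force: [-6.8, 1.8, 19.3]
finger_gap: 0.003
```

19 N holds it on the stop. I'll keep that for over a second.

>>> apply_moves --moves '[[[0, 0, 0.005, 0, 0, 0, 1], [0, 0, 0.005, 0, 0, 0, 1], [0, 0, 0.005, 0, 0, 0, 1], [0, 0, 0.005, 0, 0, 0, 1]]]'

```text
time: 10.02
tcp_pos: [0.6834, -0.0068, 0.078]
tool_rot: [[-0.983, -0.185, 0.008], [-0.184, 0.983, 0.003], [-0.008, 0.001, -1.0]]
wrist_force: [-5.9, 0.5, 18.2]
finger_gap: 0.001
```

```bash
python3 st.py 51 0 78; python3 - <<'E'
from rig import bot
import cv2
p=bot.camera('scene');cv2.imwrite('pics/scene4.png',cv2.resize(p['img'][150:310,260:400,::-1],None,fx=3,fy=3,interpolation=2))
E
```

```text
t 10.02 press mm [53.2 -0.8 78. ] F(press) [-5.7  1.6 18.2] gap 0.0
yaw err deg -360.1680739060493 tilt [0.0079 0.0026] q [-19.  35.  20.  99. -16.  48. 109.]
to go, tool axes, units .15m [ 0.0145  0.0056 -0.0002]
```

View pics/scene4.png

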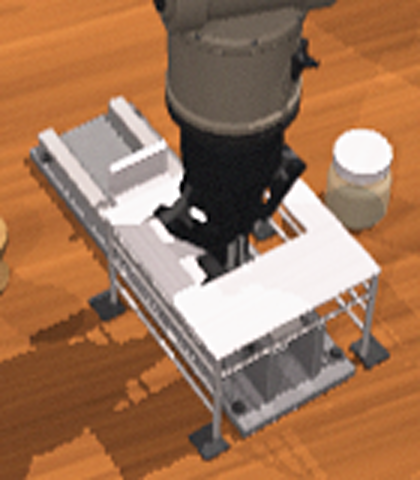

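The pad is down at (235,255) under the fingers, which sit inside the window with no guard contact. I'll hold a bit longer and then release straight up.

>>> apply_moves --moves '[[[0, 0, 0.005, 0, 0, 0, 1], [0, 0, 0.005, 0, 0, 0, 1], [0, 0, 0.005, 0, 0, 0, 1], [0, 0, 0.005, 0, 0, 0, 1], [0, 0, 0.005, 0, 0, 0, 1], [0, 0, 0.005, 0, 0, 0, 1]]]'

```text
time: 10.57
tcp_pos: [0.6833, -0.0068, 0.078]
tool_rot: [[-0.983, -0.184, 0.01], [-0.184, 0.983, 0.005], [-0.011, 0.003, -1.0]]
wrist_force: [-5.3, 1.6, 17.6]
finger_gap: -0.001
```

>>> apply_moves --moves '[[[0, 0, -0.02, 0, 0, 0, 1], [0, 0, -0.04, 0, 0, 0, 1], [0, 0, -0.04, 0, 0, 0, 1], [0, 0, -0.05, 0, 0, 0, 1], [0, 0, -0.05, 0, 0, 0, 1], [0, 0, -0.05, 0, 0, 0, 1], [0, 0, -0.05, 0, 0, 0, 1]]]'

```text
time: 11.15
tcp_pos: [0.6821, -0.0071, 0.1247]
tool_rot: [[-0.983, -0.184, 0.009], [-0.184, 0.983, 0.005], [-0.009, 0.003, -1.0]]
wrist_force: [-0.0, -0.3, 0.1]
finger_gap: 0.002
```

```bash
python3 st.py 51 0 200
```

```text
t 11.15 press mm [ 51.8  -0.9 124.7] F(press) [-0.1 -0.3  0.1] gap 0.0
yaw err deg -360.2110393938866 tilt [0.0086 0.0051] q [-20.  32.  21.  97. -15.  53. 108.]
to go, tool axes, units .15m [ 0.0009  0.0078 -0.502 ]
```

Clear and force-free. I'll rise, then back away from over the press so I can see it.

>>> apply_moves --moves '[[[0, 0, -0.1, 0, 0, 0, 1], [0, 0, -0.15, 0, 0, 0, 1], [0, 0, -0.15, 0, 0, 0, 1], [0, 0, -0.15, 0, 0, 0, 1], [0.15, 0, -0.05, 0, 0, 0, 1], [0.2, 0, 0, 0, 0, 0, 1], [0.2, 0, 0, 0, 0, 0, 1], [0.2, 0, 0, 0, 0, 0, 1], [0.2, 0, 0, 0, 0, 0, 1], [0.1, 0, 0, 0, 0, 0, 1], [0, 0, 0, 0, 0, 0, 1]]]'

```text
time: 12.07
tcp_pos: [0.5169, -0.0386, 0.2219]
tool_rot: [[-0.983, -0.184, 0.005], [-0.184, 0.983, 0.005], [-0.006, 0.004, -1.0]]
wrist_force: [1.9, -0.6, 1.0]
finger_gap: 0.004
```

```bash
python3 st.py; python3 - <<'E'
from rig import bot
from h import *
a=np.radians(10.8);ex=np.array([np.cos(a),np.sin(a)]);ey=np.array([-ex[1],ex[0]]);O=np.array([.63102,-.01623])
p=bot.camera('scene');cv2.imwrite('pics/scene5.png',p['img'][...,::-1])
W=cloud(p);g=W[...,:2]-O;gx=g@ex;gy=g@ey;z=W[...,2]
def f(m):
    q=np.c_[gx[m],gy[m],z[m]]*1000;print(len(q),np.percentile(q,[1,5,50,95,99],axis=0).round(1).tolist())
f((z>.06)&(z<.075)&(gx>-.2)&(gx<-.03)&(abs(gy)<.09))
f((z>.085)&(z<.110)&(gx>.02)&(gx<.09)&(abs(gy)<.045))
m=(abs(z-.12)<.008)&(gx>-.03)&(gx<.17)&(abs(gy)<.1)
print(cv2.minAreaRect((W[m][:,:2]*1000).astype(np.float32)))
E
```

```text
t 12.07 press mm [-116.3   -0.9  221.9] F(press) [ 1.8 -0.9  1. ] gap 0.0
yaw err deg -360.21996290426534 tilt [0.0054 0.0055] q [-25.  10.  25. 114.  -6.  56. 104.]
91 [[-89.9, -28.6, 60.2], [-88.3, -27.7, 61.1], [-82.5, -2.3, 66.6], [-79.9, 24.6, 70.5], [-78.9, 27.3, 72.0]]
220 [[40.9, -20.8, 86.4], [42.8, -19.9, 90.3], [58.9, -2.8, 97.6], [70.8, 16.0, 102.0], [73.1, 18.5, 103.1]]
((699.9984130859375, -4.356597900390625), (165.47975158691406, 152.70008850097656), 10.503040313720703)
```

View pics/scene5.png

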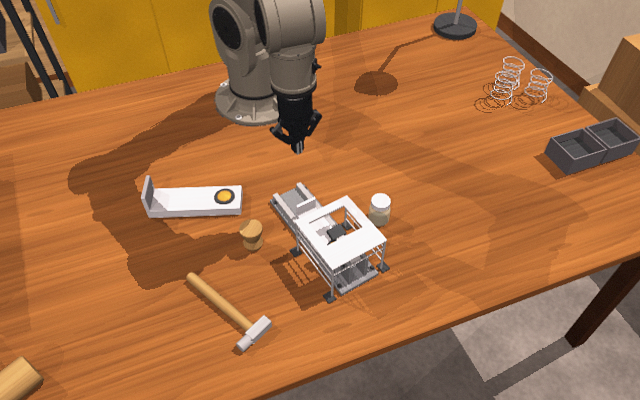

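The sled is home at (315,212) with its plate at x ≈ -90, and the pad is back at z ≈ 98–100. The guard, jar (380,208), foot (251,235) and hammer (230,312) have not moved, and the arm is clear, so I'm handing in.

```bash
python3 -c "
from rig import bot
print(bot.close_job())"
```

```text
the job is handed in; nothing more can be done
None
```

The sled is home against its end stop, the lever was pressed and released, and I handed the job in. The arm was done and clear at about 12 s.

- **Sled:** I pushed it about 42 mm with the shut fingers until the push force jumped to about 18 N at the predicted home position. The last depth check put its push plate at x ≈ -90 mm, where home should be.
- **Lever:** I pressed down through the window to TCP z = 78 mm, the full-down height. Force peaked at about 60 N when it met the stop, then fell to 6.5 N around t = 9.5 s, when the pad may have risen about 0.3 mm. I pressed it back onto the stop and held 18–19 N for about another second. After release the pad read about 98 mm, the same as at the start (nominal 100).
- **Everything else:** I saw no contact with the guard. Its fitted position agrees with the first one to within 1 mm. In the last picture the jar, chair foot and hammer are where they started.
- **Disagreement:** The two cameras differed by about 2 mm in y, within their stated calibration, so I used the average.

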